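Count to the third gap and put the coin box away

ROBOT

A 7-joint arm with a two-finger parallel gripper is mounted at the origin on the work surface. World frame = base frame: x ahead of the robot, y to its left, z up, the work surface at z = 0. Lengths are in m, angles in rad, forces in N, time in s.
With the tool pointing down it reaches from about 0.35 to 0.9 m from the base axis. Payload 8.1 kg.
Tool frame: the origin (TCP) lies midway between the tips of the shut fingers; the grasp point (between the pads) lies arm.grip_point_offset behind it (arm.grip_point_offset is the distance from the TCP to the grasp point, in m); y points along the fingers, z is the direction in which the jaws open and shut, and the axes are right-handed (so a half turn about y gives the same grasp; the last joint's range is limited). The gripper opens to 92 mm and grips with 3 to 60 N. Pads are 19 mm wide; open, the fingers measure 130 mm over their backs; the gripper's body (75 mm by 190 mm) begins 47 mm behind the grasp point.
Start: joints at [1.076, 0.434, 0.025, 1.573, -0.012, 1.134, -0.075], TCP at [0.239, -0.578, 0.227] pointing down, gripper open.
Joint ranges: [-2.62, 2.62], [-0.44, 2.09], [-1.27, 1.32], [0.08, 2.57], [-1.32, 4.46], [0.12, 2], [-2.74, 2.74]. Speed limits (rad/s): [2.22, 2.22, 3.01, 3.01, 3.14, 3.14, 3.14].

INTERFACE

Orientations are given as a rotation vector (axis times angle).
In Python, from cell import arm, get_image, camera_info gives the robot as it stands.
- The arm moves only by the tool carry_out, never from a script. Its argument "steps" is one flat list of numbers, 5 for each row, row after row: the opening, from 0 (shut) to 1 (fully open), then the shift along the world's x, y, z in units of 0.1 m (1.0 is 0.1 m), then the turn about the world's z in units of 45 degrees (1.0 is 45 degrees). In form: [hand, dx, dy, dz, spin, hand, dx, dy, dz, spin, ...]. A call has 1 to 12 rows; each row is the pose to reach, as a shift and turn from the pose commanded when the call began; what a row does not reach only later rows make up. A row lasts 1/10 s, in which the tool goes at most 50 mm and 8.59 degrees, less where a joint would pass 70% of its speed; a pose out of reach is approached as far as the arm can. A call with a number of a shift or a turn outside -1 to 1 is refused whole. A call with a gripper value outside its range is refused whole. The fingers move at their own pace and stop on an object; "grip_force" is the grip in N (left out, the last holds). Time passes only in rows, so rows that repeat a pose let the fingers close. It gives the time, the measured TCP pose, the force and the opening at its end, in the units of the state.
- arm.observe(): the state, without advancing time (a new reading comes with each control period).
- get_image(name): name is "scene" or "top"; returns (picture, depth): 400x640x3 uint8, red, green, blue; 400x640 float32, m along the optical axis (not along the pixel's ray), 0 where there is no reading.
- camera_info(name): a dict with "fovy" (degrees; the focal length in pixels is half the picture's height over the tangent of half this angle, whatever the lens; pixels are square), "cx", "cy" (the principal point, pixels), "R" (3x3) and "t" (3): a world point X has camera coordinates R X + t. Camera axes: x right, y down, z forward; pixel columns grow to the right and rows downward; lengths in m; the calibration is good to about 2 mm. A picture is of the moment at which its call begins. camera_info takes no time and is no camera call.
- arm.sign_off(): hands the job in, once; it reports no verdict.
The state is a dict: "clock": time; "joints": joint angles; "dq": joint speeds; "joint_efforts": joint torques, N m; "position": TCP position; "ee_rot": TCP orientation; "force": force on the tool from outside, world axes, zero at the start; "ft_torque": the same for the moment, N m; "width": opening from 0.0 (shut) to 1.0 (fully open).
Only numpy, scipy, OpenCV 4.12 (cv2) and the standard library are available. Lean on these libraries where they do the work, as an engineer would, in place of code of your own. Each camera call takes 0.05 s, during which the arm holds its last target. There are 200 camera calls.

TASK

Starting from the end of the divider rack where the green bowl stands, run a fingertip lightly along the steel rail on top of the rack, over the first gap and the second, and stop at the third without touching the rail any further along. Then push the black coin box across the console and into that third gap until it is fully home against the back board, upright, and leave it there. Only push the coin box, never lift it, and leave the bowl, phone stand, keys and thimble where they are.

Things in the scene. Friction and masses are not known exactly. Their poses are not given: they have to be found in the camera images.
- rack: low brown wooden divider rack of six gaps, 354 mm long, fixed to the cream console (height 0), yaw up to 0.2 rad either way. Origin on the console, midway along the rack, under the front face of its back board; x to the back (away from the robot), y along the rack to the left, z up. The low back board fills x = 0 to 10 mm, 18 mm high; above it posts carry the steel rail, x = -2 to 12 mm, height 40 to 50 mm
- rack_mouth (a point): point on the console at the middle of the rack's open front (rack x = -36 mm, y = 0), at the front end of the middle divider. Axes as the rack's. Seven dividers 6 mm thick, 35 mm high, run from x = -36 to 0 mm (rack frame) at y = +-174, +-116, +-58 and 0 mm; the gaps are 52 mm wide, centred at y = +-145, +-87, +-29 mm, open in front and above, floored by the bare console
- rail_a: the first of six equal lengths of the steel rail, above gap 1 counted from the left (+y of the rack). Origin at the centre of its top face. The length is 14 mm across, 58 mm long along the rack's y and 10 mm thick, rigid, and butts against its neighbours so that the rail is continuous and level
- rail_b: the second of six equal lengths of the steel rail, above gap 2 counted from the left (+y of the rack). Origin at the centre of its top face. The length is 14 mm across, 58 mm long along the rack's y and 10 mm thick, rigid, and butts against its neighbours so that the rail is continuous and level
- rail_c: the third of six equal lengths of the steel rail, above gap 3 counted from the left (+y of the rack). Origin at the centre of its top face. The length is 14 mm across, 58 mm long along the rack's y and 10 mm thick, rigid, and butts against its neighbours so that the rail is continuous and level
- rail_d: the fourth of six equal lengths of the steel rail, above gap 4 counted from the left (+y of the rack). Origin at the centre of its top face. The length is 14 mm across, 58 mm long along the rack's y and 10 mm thick, rigid, and butts against its neighbours so that the rail is continuous and level
- rail_e: the fifth of six equal lengths of the steel rail, above gap 5 counted from the left (+y of the rack). Origin at the centre of its top face. The length is 14 mm across, 58 mm long along the rack's y and 10 mm thick, rigid, and butts against its neighbours so that the rail is continuous and level
- rail_f: the sixth of six equal lengths of the steel rail, above gap 6 counted from the left (+y of the rack). Origin at the centre of its top face. The length is 14 mm across, 58 mm long along the rack's y and 10 mm thick, rigid, and butts against its neighbours so that the rail is continuous and level
- coin_box: black plastic coin box, a round drum 44 mm across and 32 mm high with a ribbed twist cap (top 9 mm, 41 mm across), about 0.12 kg, loose on the console, its centre 75 to 100 mm in front of the back board and up to 110 mm left or right of the rack's middle. Origin at the centre of its underside, z up. Fully home in a gap, its centre is at rack x = -22 mm and 8 mm of it stand out in front of the dividers
- bowl: pale green ceramic bowl, 110 mm across the rim and 55 mm high, loose, about 75 mm beyond one end of the rack (left or right, it varies); that is the end to count from. Origin at the centre of its underside
- phone_stand: clear acrylic phone stand, base 75 x 70 mm, 75 mm high, loose, beyond the other end of the rack. Origin at the centre of its underside
- key_ring: stainless key ring, 35 mm across, with two keys reaching 60 mm from its centre, loose on the tray behind the rack. Origin at the ring's centre, at its underside
- thimble: steel thimble, 19 mm across and 23 mm high, loose on the tray. Origin at the centre of its underside
Mind the look-alikes: they are no part of the job. What is meant by the coin_box is not red, and is the larger of those in its own colour.

How it is judged:
By the outcome, as a careful person would: the job done as asked, in the order asked, and still so for the second after the job is handed in, with the robot touching nothing.
It also fails if it takes over 67 s, if anything falls off the work surface, if the arm or the gripper's body presses on something with over 40 N, if the wrist force passes 120 N, or if a joint passes its speed limit or range.

## Working session

There is one attempt and no reset: what is moved stays moved. The work goes in short steps, Python scripts to look and compute and a tool call to move; the robot and the scene stay as the last step left them, time stands still between calls to the robot, and variables do not carry over. Pictures are saved under pics/ and viewed, about 8 in all and at most 12, crops included, and the job is handed in when it is done.

Besides the shell and the picture viewer there is one more tool, called after "Emit:" in YAML: its name, and indented under it one key for each argument. carry_out: Moves the arm, as the interface text tells. Shifts and turns lie within -1 to 1; 1 stands for 0.1 m of shift or 45 degrees of turn. Its arguments: {"type":"object","properties":{"steps":{"type":"array","items":{"type":"number"}},"grip_force":{"type":"number"}},"required":["steps"]}

```bash
mkdir -p pics
cat > h.py <<'E'
import numpy as np,cv2
from cell import arm,get_image,camera_info
def K(n):
    c=camera_info(n); f=200/np.tan(np.radians(c["fovy"])/2); return f,c["cx"],c["cy"],np.array(c["R"]),np.array(c["t"])
def ray(n,u,v,z):
    f,cx,cy,R,t=K(n); d=R.T@np.array([(u-cx)/f,(v-cy)/f,1]); o=-R.T@t
    return o+d*(z-o[2])/d[2]
def cloud(n,dep):
    f,cx,cy,R,t=K(n); v,u=np.mgrid[:400,:640]
    P=np.stack([(u-cx)/f*dep,(v-cy)/f*dep,dep],-1); return (P-t)@R
def proj(n,X):
    f,cx,cy,R,t=K(n); p=R@np.array(X)+t; return f*p[0]/p[2]+cx,f*p[1]/p[2]+cy
E
python3 - <<'E'
from h import *
for n in("scene","top"):
    im,d=get_image(n); cv2.imwrite(f"pics/{n}0.png",im[:,:,::-1]); np.savez(f"{n}0.npz",im=im,d=d)
    print(n,camera_info(n),ray(n,320,200,0))
s=arm.observe();print({k:np.round(v,3) for k,v in s.items()},arm.grip_point_offset)
E
```

```text
scene {'fovy': 56.971465478342445, 'cx': 322.4639121102602, 'cy': 205.4448474467709, 'R': array([[ 0.55513074,  0.83158676,  0.01712642],
       [ 0.50823592, -0.32283258, -0.79842055],
       [-0.658427  ,  0.45193206, -0.60185655]]), 't': array([-0.35527523, -0.24567064,  1.17850698])} [0.50889892 0.08043469 0.        ]
top {'fovy': 56.26494158546973, 'cx': 323.8560289629269, 'cy': 202.235396803855, 'R': array([[ 3.49515113e-03, -9.99993741e-01,  5.49494356e-04],
       [-9.93071526e-01, -3.53549985e-03, -1.17458263e-01],
       [ 1.17459471e-01, -1.35152817e-04, -9.93077668e-01]]), 't': array([0.0426088 , 0.61462218, 0.65203446])} [0.62308841 0.05226292 0.        ]
{'clock': np.float64(0.1), 'joints': array([ 1.076,  0.435,  0.025,  1.574, -0.012,  1.134, -0.075]), 'dq': array([-0.001, -0.001, -0.001, -0.001, -0.001, -0.002,  0.001]), 'joint_efforts': array([ 4.0000e-03, -6.6913e+01,  9.8900e-01, -3.1514e+01, -6.0000e-02,
        3.7000e-02,  0.0000e+00]), 'position': array([ 0.238, -0.577,  0.226]), 'ee_rot': array([-0.399,  2.008, -2.005]), 'force': array([-0.509, -0.281,  0.21 ]), 'ft_torque': array([-0.012, -0.042, -0.012]), 'width': np.float64(1.001)} 0.0188
```

View pics/top0.png

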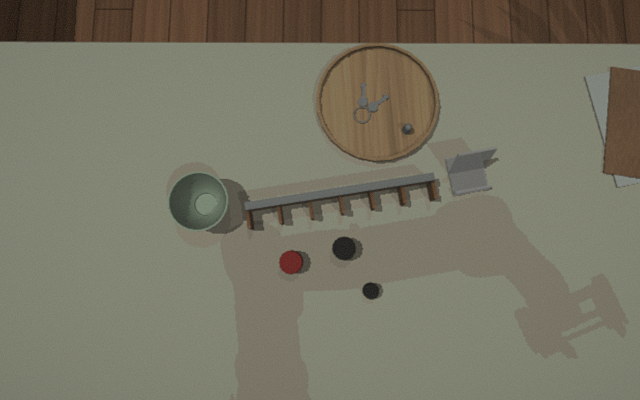

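View pics/scene0.png

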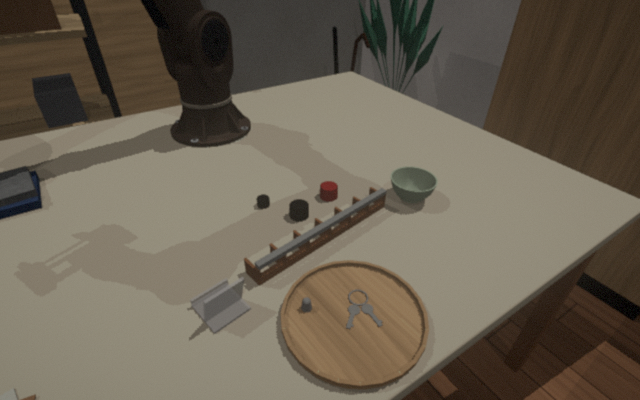

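The top view shows the bowl at left (198,201), the rail from about (247,207) to (436,179), and the coin box at (344,248). The look-alikes are the red drum at (291,262) and the small black one at (371,291). The phone stand is on the right at (468,172). The scene view agrees, so I count from the left (+y) and gap 3 is at rack y = +29 mm.

```bash
cat > m.py <<'E'
from h import *
d=np.load("top0.npz");im=d["im"];dep=d["d"]
P=cloud("top",dep);z=P[...,2]
v,u=np.mgrid[:400,:640]
print("table z",np.median(z[300:380,20:200]))
roi=(u>238)&(u<445)&(v>165)&(v<240)
hsv=cv2.cvtColor(im,cv2.COLOR_RGB2HSV)
m=(roi&(z>0.043)&(z<0.06)).astype(np.uint8)
n,l,st,c=cv2.connectedComponentsWithStats(m); k=1+np.argmax(st[1:,4]); print("rail comp",st[k])
vv,uu=np.where(l==k)
X=np.array([ray("top",a,b,0.05) for a,b in zip(uu,vv)])[:,:2]
(cx,cy),(w,h),a=r=cv2.minAreaRect(X.astype(np.float32)*1000); print("minrect",r)
mu=X.mean(0); e=np.linalg.svd(X-mu,full_matrices=False)[2][0]; e*=np.sign(e[1])
p=(X-mu)@e; mid=mu+e*(p.max()+p.min())/2; yaw=np.arctan2(-e[0],e[1])
print("rail mid",mid,"len",np.ptp(p),"yaw",yaw,"z med",np.median(z[l==k]))
c_,s_=np.cos(yaw),np.sin(yaw); R=np.array([[c_,-s_],[s_,c_]])
O=mid-R@[0.005,0]; print("rack O",O)
# box: top face by depth
for name,(a,b) in dict(box=(344,248),red=(291,262),small=(371,291)).items():
    q=((np.hypot(u-a,v-b)<18)&(z>0.010)); zt=np.percentile(z[q],90); q&=(z>zt-0.004)
    vv,uu=np.where(q); (x0,y0),r=cv2.minEnclosingCircle(np.c_[uu,vv].astype(np.float32))
    C=ray("top",uu.mean(),vv.mean(),zt)[:2]; E=ray("top",x0,y0,zt)[:2]
    print(name,"zt",zt,"C",C,E,"rack",(C-O)@R, "diam",2*np.sqrt(q.sum()/np.pi)*(dep[q].mean())/K("top")[0])
for n_,y in dict(start=.174,g1=.145,g2=.087,g3=.029,end=0).items(): print(n_,O+R@[0.005,y])
print("home",O+R@[-.022,.029],"mouthfront",O+R@[-.036,.029])
E
python3 m.py
```

```text
table z -4.710470849136115e-05
rail comp [ 244  173  191   38 1566]
minrect ((633.1329956054688, 16.900894165039062), (15.105461120605469, 347.6811218261719), 9.32242202758789)
rail mid [0.63319918 0.01691192] len 0.34768084161980506 yaw 0.16278605969360463 z med 0.0500083092353068
rack O [0.62826528 0.01610158]
box zt 0.03361934098412584 C [0.5304928  0.00854853] [0.53012419 0.00113632] rack [-0.097704    0.00839261] diam 0.039664738264581015
red zt 0.033536232465815725 C [0.50483313 0.10624633] [0.50547645 0.103956  ] rack [-0.10719074  0.10895741] diam 0.0406949561000226
small zt 0.023386679554970605 C [ 0.45269501 -0.04095393] [ 0.45418936 -0.03811984] rack [-0.18249603 -0.02784688] diam 0.027666794567085307
start [0.60499933 0.18861156]
g1 [0.60969931 0.15999496]
g2 [0.61909926 0.10276174]
g3 [0.6284992  0.04552852]
end [0.63319918 0.01691192]
home [0.60185615 0.04115269] mouthfront [0.58804124 0.03888373]
```

Run:
```python
from h import *
from scipy.spatial.transform import Rotation as Ro
s=arm.observe(); M=Ro.from_rotvec(s["ee_rot"]).as_matrix(); print(M.round(3))
a=np.degrees(np.arctan2(M[1,2],M[0,2])); print("jaw axis angle",a,"needed turn to rack y (99.33):",[(99.33-a+90)%180-90])
d=np.load("top0.npz");im=d["im"].astype(int)
m=((im.max(2)<45)).astype(np.uint8)
n,l,st,c=cv2.connectedComponentsWithStats(m)
for k in range(1,n):
    if 60<st[k,4]<2000 and 200<c[k,1]<320: 
        print(st[k],c[k],ray("top",*c[k],0.02)[:2],ray("top",*c[k],0.032)[:2])
```

```text
[[-0.924 -0.001  0.382]
 [-0.382  0.001 -0.924]
 [ 0.    -1.    -0.001]]
jaw axis angle -67.55505099685345 needed turn to rack y (99.33): [np.float64(-13.114949003146535)]
[333 237  22  23 382] [343.7617801  247.95026178] [0.5310424  0.00751491] [0.53108673 0.00815556]
[363 283  16  16 177] [370.44067797 290.20338983] [ 0.45434461 -0.04116971] [ 0.45570434 -0.03969409]
```

Emit:
carry_out:
  steps: [0, 0.23, 0.47, 0, -0.15, 0, 0.46, 0.93, 0, -0.29, 0, 0.46, 0.93, 0, -0.29, 0, 0.46, 0.93, 0, -0.29]
  grip_force: 20

```text
clock: 0.5
position: [0.2857, -0.4833, 0.2268]
ee_rot: [-0.18, 2.134, -2.133]
force: [-0.8, -0.8, 0.5]
width: 0.703
```

Emit:
carry_out:
  steps: [0, 0.23, 0.47, 0, 0, 0, 0.46, 0.93, 0, 0, 0, 0.46, 0.93, 0, 0]

```text
clock: 0.8
position: [0.3333, -0.3875, 0.2266]
ee_rot: [-0.181, 2.134, -2.129]
force: [0.3, -0.9, 0.6]
width: 0.442
```

Emit:
carry_out:
  steps: [0, 0.23, 0.47, 0, 0, 0, 0.46, 0.93, 0, 0, 0, 0.46, 0.93, 0, 0]

```text
clock: 1.1
position: [0.3793, -0.2946, 0.2268]
ee_rot: [-0.181, 2.133, -2.13]
force: [-0.9, -0.2, -0.2]
width: 0.18
```

Emit:
carry_out:
  steps: [0, 0.23, 0.47, 0, 0, 0, 0.46, 0.93, 0, 0, 0, 0.46, 0.93, 0, 0]

```text
clock: 1.4
position: [0.4254, -0.2016, 0.2269]
ee_rot: [-0.181, 2.133, -2.13]
force: [-0.7, -0.5, 0.3]
width: 0.007
```

Emit:
carry_out:
  steps: [0, 0.23, 0.47, 0, 0, 0, 0.46, 0.93, 0, 0, 0, 0.46, 0.93, 0, 0]

```text
clock: 1.7
position: [0.4714, -0.1084, 0.2269]
ee_rot: [-0.18, 2.133, -2.129]
force: [-0.6, -0.7, 0.5]
width: 0.006
```

Emit:
carry_out:
  steps: [0, 0.23, 0.47, 0, 0, 0, 0.46, 0.93, 0, 0, 0, 0.46, 0.93, 0, 0]

```text
clock: 2.0
position: [0.5173, -0.0151, 0.2268]
ee_rot: [-0.18, 2.134, -2.128]
force: [0.1, -0.8, 0.6]
width: 0.007
```

Emit:
carry_out:
  steps: [0, 0.23, 0.47, 0, 0, 0, 0.46, 0.93, 0, 0, 0, 0.46, 0.93, 0, 0]

```text
clock: 2.3
position: [0.5628, 0.078, 0.2265]
ee_rot: [-0.181, 2.135, -2.128]
force: [-0.5, 0.0, 0.0]
width: -0.0
```

Emit:
carry_out:
  steps: [0, 0.23, 0.47, 0, 0, 0, 0.46, 0.93, 0, 0, 0, 0.46, 0.93, 0, 0, 0, 0.46, 0.93, 0, 0, 0, 0.46, 0.93, 0, 0]

```text
clock: 2.8
position: [0.607, 0.1632, 0.2262]
ee_rot: [-0.174, 2.136, -2.139]
force: [-0.7, -0.5, 0.1]
width: 0.005
```

Emit:
carry_out:
  steps: [0, 0.01, 0.06, -0.4, -0.01, 0, 0.01, 0.06, -0.8, -0.01, 0, 0.01, 0.06, -1, -0.01]

```text
clock: 3.1
position: [0.6062, 0.1685, 0.1237]
ee_rot: [-0.169, 2.14, -2.146]
force: [-0.1, -1.1, -0.1]
width: 0.003
```

Emit:
carry_out:
  steps: [0, 0, 0, -0.3, 0, 0, 0, 0, -0.6, 0, 0, 0, 0, -0.66, 0, 0, 0, 0, -0.66, 0, 0, 0, 0, -0.66, 0]

```text
clock: 3.6
position: [0.6087, 0.1716, 0.0623]
ee_rot: [-0.164, 2.14, -2.14]
force: [0.5, 0.3, 0.7]
width: 0.006
```

Run:
```python
from h import *
from scipy.spatial.transform import Rotation as Ro
s=arm.observe();M=Ro.from_rotvec(s["ee_rot"]).as_matrix(); print(s["position"],s["force"],np.degrees(np.arctan2(M[1,2],M[0,2])),M[2].round(4))
O=np.array([.62827,.0161]);a=.1628;R=np.array([[np.cos(a),-np.sin(a)],[np.sin(a),np.cos(a)]]);print("rack",(s["position"][:2]-O)@R)
im,d=get_image("scene");u,v=proj("scene",s["position"]);print(u,v);u,v=int(u),int(v)
cv2.imwrite("pics/s1.png",cv2.resize(im[v-70:v+70,u-110:u+90,::-1],None,fx=4,fy=4))
```

```text
[0.60865963 0.17162568 0.06233499] [0.53183811 0.32573615 0.6675948 ] -81.11672091415136 [-1.9e-03 -1.0e+00  1.0e-04]
rack [0.00585682 0.1566477 ]
379.4310967807017 186.73943405206634
```

View pics/s1.png

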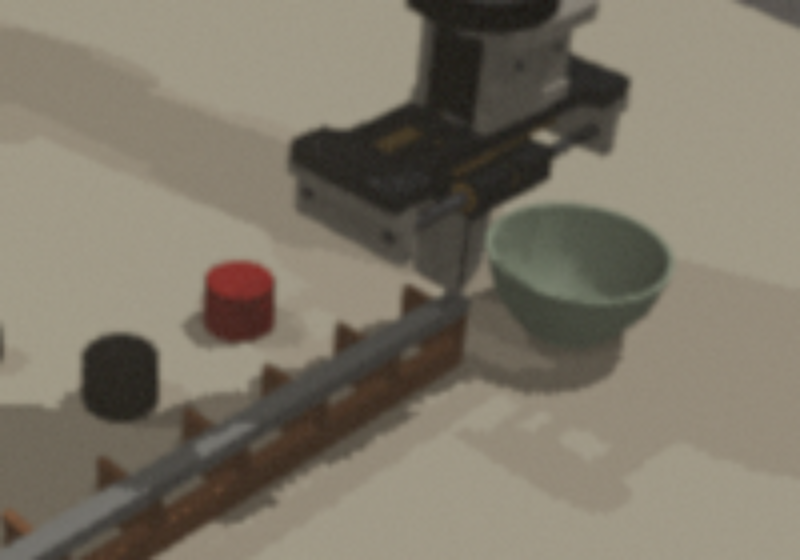

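The crop shows the shut fingers just above the bowl end of the rail at about (455,290), clear of the bowl. Next I lower them in small steps.

Emit:
carry_out:
  steps: [0, 0, 0, -0.05, 0, 0, 0, 0, -0.1, 0, 0, 0, 0, -0.1, 0, 0, 0, 0, -0.1, 0]

```text
clock: 4.05
position: [0.6075, 0.1724, 0.0507]
ee_rot: [-0.168, 2.14, -2.14]
force: [-0.8, 0.8, -0.2]
width: 0.005
```

Emit:
carry_out:
  steps: [0, 0, 0, -0.01, 0, 0, 0, 0, -0.01, 0, 0, 0, 0, -0.01, 0]

```text
clock: 4.35
position: [0.6076, 0.1724, 0.0504]
ee_rot: [-0.167, 2.14, -2.14]
force: [-1.6, -1.3, 6.3]
width: 0.005
```

Emit:
carry_out:
  steps: [0, 0, 0, -0.005, 0, 0, 0, 0, -0.005, 0, 0, 0, 0, -0.005, 0]

```text
clock: 4.65
position: [0.6076, 0.1724, 0.0503]
ee_rot: [-0.167, 2.14, -2.14]
force: [-3.4, -1.1, 10.3]
width: -0.002
```

Emit:
carry_out:
  steps: [0, 0, 0, 0.005, 0, 0, 0.008, -0.05, 0.005, 0, 0, 0.016, -0.1, 0.005, 0, 0, 0.025, -0.15, 0.005, 0, 0, 0.033, -0.2, 0.005, 0, 0, 0.041, -0.25, 0.005, 0, 0, 0.049, -0.3, 0.005, 0]

```text
clock: 5.35
position: [0.6133, 0.1432, 0.0504]
ee_rot: [-0.166, 2.141, -2.137]
force: [-0.3, 3.5, 5.5]
width: 0.007
```

Emit:
carry_out:
  steps: [0, 0.007, -0.05, 0, 0, 0, 0.015, -0.1, 0, 0, 0, 0.023, -0.15, 0, 0, 0, 0.031, -0.2, 0, 0, 0, 0.039, -0.25, 0, 0, 0, 0.047, -0.3, 0, 0, 0, 0.055, -0.35, 0, 0, 0, 0.062, -0.4, 0, 0, 0, 0.07, -0.45, 0, 0]

```text
clock: 6.25
position: [0.6202, 0.0982, 0.0504]
ee_rot: [-0.166, 2.141, -2.137]
force: [0.1, 4.1, 6.4]
width: 0.007
```

Emit:
carry_out:
  steps: [0, 0.008, -0.05, 0, 0, 0, 0.016, -0.1, 0, 0, 0, 0.024, -0.15, 0, 0, 0, 0.032, -0.2, 0, 0, 0, 0.04, -0.25, 0, 0, 0, 0.048, -0.3, 0, 0, 0, 0.056, -0.35, 0, 0, 0, 0.064, -0.4, 0, 0, 0, 0.072, -0.45, 0, 0, 0, 0.08, -0.49, 0, 0, 0, 0.08, -0.49, 0, 0]

```text
clock: 7.35
position: [0.6284, 0.0483, 0.0504]
ee_rot: [-0.165, 2.14, -2.139]
force: [-0.0, 1.6, 6.8]
width: 0.006
```

Emit:
carry_out:
  steps: [0, 0, 0, 0.2, 0, 0, 0, 0, 0.6, 0, 0.326, 0, 0, 1, 0, 0.326, -0.5, -0.2, 1, 0, 0.326, -1, -0.4, 1, 0, 0.326, -1, -0.4, 1, 0]

```text
clock: 7.95
position: [0.5213, 0.0047, 0.1488]
ee_rot: [-0.172, 2.142, -2.147]
force: [1.6, -0.0, -0.2]
width: 0.3
```

Emit:
carry_out:
  steps: [0.326, -0.41, -0.1, 0, 0, 0.326, -0.41, -0.1, -0.4, 0, 0.326, -0.41, -0.1, -0.8, 0, 0.326, -0.41, -0.1, -0.9, 0, 0.326, -0.41, -0.1, -0.9, 0]

```text
clock: 8.45
position: [0.4855, -0.002, 0.0586]
ee_rot: [-0.171, 2.142, -2.142]
force: [-0.6, -0.0, 1.1]
width: 0.329
```

```bash
cat > st.py <<'E'
from h import *
import sys
O=np.array([.62827,.0161]);a=.1628;R=np.array([[np.cos(a),-np.sin(a)],[np.sin(a),np.cos(a)]])
s=arm.observe();print(s["position"],s["force"],s["width"],"rack",(s["position"][:2]-O)@R)
if len(sys.argv)>1:
    n,f=sys.argv[1:3]
    im,d=get_image(n);u,v=map(int,proj(n,list(O+R@[-.08,.02])+[.03]));
    cv2.imwrite(f"pics/{f}.png",cv2.resize(im[v-65:v+65,u-90:u+90,::-1],None,fx=4,fy=4,interpolation=cv2.INTER_CUBIC)); print("crop origin",u-90,v-65)
E
python3 st.py scene s2
```

```text
[ 0.4855369  -0.00197474  0.05860164] [-0.61085093 -0.02616671  1.09023539] 0.3289345910117334 rack [-0.14377537  0.0052987 ]
crop origin 217 140
```

View pics/s2.png

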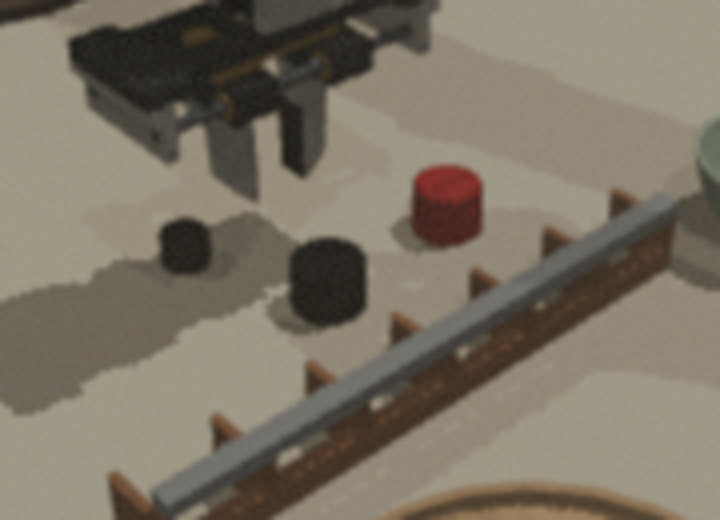

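The crop shows the open fingers behind the black coin box at (328,282), clear of the small black drum at (185,245) and the red one at (447,205). Gap 3 lies around (440,300).

Emit:
carry_out:
  steps: [0.326, 0, 0, -0.25, 0, 0.326, 0, 0, -0.48, 0, 0.326, 0, 0, -0.48, 0, 0.326, 0, 0, -0.48, 0, 0.326, 0.06, 0.02, -0.48, 0, 0.326, 0.12, 0.04, -0.48, 0, 0.326, 0.18, 0.06, -0.48, 0, 0.326, 0.18, 0.06, -0.48, 0]

```text
clock: 9.3
position: [0.5062, 0.0048, 0.0123]
ee_rot: [-0.165, 2.139, -2.139]
force: [-0.4, 0.0, 0.5]
width: 0.328
```

```bash
python3 st.py
```

```text
[0.50619725 0.00483816 0.01231715] [-0.41630506  0.0421335   0.4695713 ] 0.32813409318115044 rack [-0.12228396  0.00867285]
```

Emit:
carry_out:
  steps: [0.326, 0.04, 0.03, 0, 0, 0.326, 0.08, 0.07, 0, 0, 0.326, 0.12, 0.11, 0, 0, 0.326, 0.16, 0.15, 0, 0, 0.326, 0.2, 0.19, 0, 0, 0.326, 0.24, 0.23, 0, 0, 0.326, 0.26, 0.25, 0, 0, 0.326, 0.26, 0.25, 0, 0]

```text
clock: 10.1
position: [0.531, 0.03, 0.0118]
ee_rot: [-0.167, 2.14, -2.139]
force: [-0.1, 0.4, 0.2]
width: 0.331
```

```bash
python3 st.py scene s3
```

```text
[0.53100051 0.02996426 0.01175953] [-0.07647681  0.39407717  0.2326426 ] 0.330938251029491 rack [-0.09373618  0.02944655]
crop origin 217 140
```

View pics/s3.png

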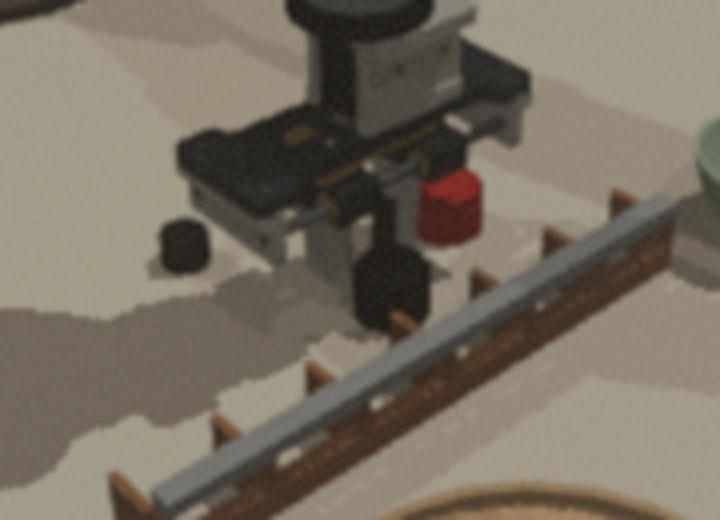

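The box now sits nested in the fingers at (391,286), just in front of gap 3. I'll check its rack y by casting a ray.

Run:
```python
from st import *
u=217+391/4;v=140+287/4
print((ray("scene",u,v,.016)[:2]-O)@R)
print("ref box before", (ray("scene",217+328/4,140+282/4,.016)[:2]-O)@R)
for X in([-.068,.029],[-.036,0],[-.036,.058]): print(X,[ (p-q)*4 for p,q in zip(proj("scene",list(O+R@X)+[.016 if X[0]<-.05 else .035]),(217,140))])
```

```text
[0.53075919 0.02967205 0.01171674] [ 0.09411302 -0.62561109 -0.2499882 ] 0.32330358438813506 rack [-0.09402167  0.02919732]
[-0.06676859  0.02917291]
ref box before [-0.0934607   0.00609024]
[-0.068, 0.029] [np.float64(389.27997680636827), np.float64(286.10876872546214)]
[-0.036, 0] [np.float64(389.2142379163806), np.float64(308.2459952985738)]
[-0.036, 0.058] [np.float64(468.2338150651367), np.float64(263.74373754325495)]
```

Emit:
carry_out:
  steps: [0.326, -0.06, -0.01, 0, 0, 0.217, -0.06, -0.01, 0, 0, 0.217, -0.06, -0.01, 0, 0, 0.217, -0.06, -0.01, 0, 0, 0.217, 0, 0, 0, 0, 0.217, 0.06, 0.01, 0, 0, 0.217, 0.12, 0.02, 0, 0, 0.217, 0.18, 0.03, 0, 0, 0.217, 0.24, 0.04, 0, 0, 0.217, 0.24, 0.04, 0, 0]

```text
clock: 11.15
position: [0.5558, 0.0337, 0.0118]
ee_rot: [-0.166, 2.14, -2.139]
force: [1.4, -0.1, -0.2]
width: 0.216
```

Emit:
carry_out:
  steps: [0.217, 0.04, 0.006, 0, 0, 0.217, 0.08, 0.012, 0, 0, 0.217, 0.12, 0.018, 0, 0, 0.217, 0.16, 0.025, 0, 0, 0.217, 0.16, 0.025, 0, 0]

```text
clock: 11.65
position: [0.5714, 0.036, 0.0118]
ee_rot: [-0.166, 2.14, -2.14]
force: [-0.1, -0.2, 0.7]
width: 0.215
```

```bash
python3 st.py scene s4
```

```text
[0.57136471 0.03602354 0.01182447] [-0.12419589 -0.17852115  0.6975719 ] 0.21477182598350764 rack [-0.0529236   0.02888341]
crop origin 217 140
```

View pics/s4.png

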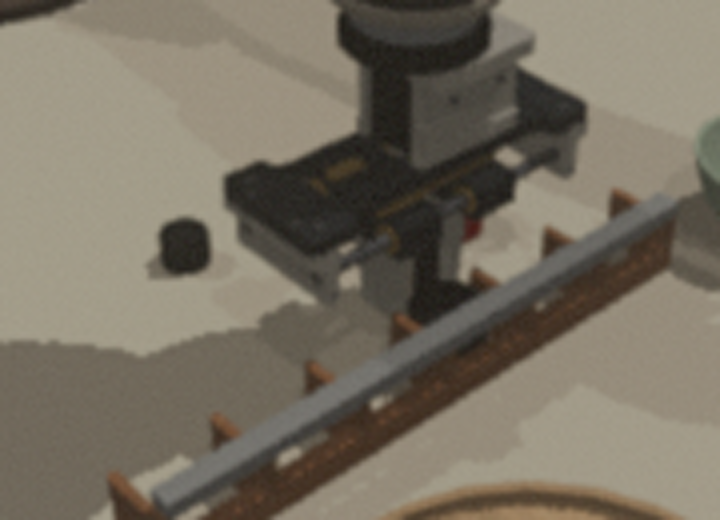

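The box is inside gap 3, seen at (445,295). I push it on slowly until the force shows it has met the back board.

Emit:
carry_out:
  steps: [0.217, 0.01, 0.002, 0, 0, 0.217, 0.02, 0.003, 0, 0, 0.217, 0.02, 0.003, 0, 0]

```text
clock: 12.0
position: [0.5724, 0.0361, 0.0117]
ee_rot: [-0.168, 2.14, -2.14]
force: [-0.6, -0.3, 0.3]
width: 0.218
```

Emit:
carry_out:
  steps: [0.217, 0.005, 0.001, 0, 0, 0.217, 0.01, 0.002, 0, 0, 0.217, 0.01, 0.002, 0, 0]

```text
clock: 12.3
position: [0.5735, 0.0363, 0.0117]
ee_rot: [-0.167, 2.14, -2.14]
force: [-0.5, -0.1, 0.3]
width: 0.217
```

Emit:
carry_out:
  steps: [0.217, 0.005, 0.001, 0, 0, 0.217, 0.01, 0.002, 0, 0, 0.217, 0.01, 0.002, 0, 0]

```text
clock: 12.6
position: [0.5747, 0.0366, 0.0118]
ee_rot: [-0.167, 2.14, -2.14]
force: [-0.6, 0.6, 0.6]
width: 0.218
```

Emit:
carry_out:
  steps: [0.217, 0.005, 0.001, 0, 0, 0.217, 0.01, 0.002, 0, 0, 0.217, 0.01, 0.002, 0, 0]

```text
clock: 12.9
position: [0.5751, 0.0367, 0.0116]
ee_rot: [-0.168, 2.14, -2.141]
force: [-3.2, -0.5, 1.6]
width: 0.219
```

Emit:
carry_out:
  steps: [0.217, 0.005, 0.001, 0, 0, 0.217, 0.005, 0.001, 0, 0]

```text
clock: 13.1
position: [0.5753, 0.0367, 0.0116]
ee_rot: [-0.169, 2.141, -2.141]
force: [-4.8, -0.5, 3.0]
width: 0.214
```

Emit:
carry_out:
  steps: [0.217, -0.2, -0.03, 0, 0, 0.217, -0.4, -0.065, 0, 0, 0.217, -0.4, -0.065, 0.4, 0, 0.217, -0.4, -0.065, 0.9, 0, 0.217, -0.4, -0.065, 1, 0, 0.217, -0.4, -0.065, 1, 0]

```text
clock: 13.7
position: [0.5385, 0.0307, 0.1141]
ee_rot: [-0.16, 2.138, -2.137]
force: [-0.2, -0.9, -1.4]
width: 0.218
```

Emit:
carry_out:
  steps: [0.217, -0.5, -0.5, 0.3, 0, 0.217, -1, -1, 0.5, 0, 0.217, -1, -1, 0.5, 0, 0.217, -1, -1, 0.5, 0]

```text
clock: 14.1
position: [0.4319, -0.0745, 0.1614]
ee_rot: [-0.164, 2.143, -2.148]
force: [0.5, -0.7, 0.7]
width: 0.219
```

Emit:
carry_out:
  steps: [0.217, 0, -0.5, 0, 0, 0.217, 0, -1, 0, 0, 0.217, 0, -1, 0, 0, 0.217, 0, -1, 0, 0]

```text
clock: 14.5
position: [0.4355, -0.1707, 0.1603]
ee_rot: [-0.166, 2.143, -2.142]
force: [-0.0, 1.0, 1.5]
width: 0.219
```

```bash
python3 st.py scene s5
python3 - <<'E'
from st import *
im,d=get_image("top"); P=cloud("top",d); z=P[...,2]
XY=(P[...,:2]-O)@R
q=(z>.026)&(z<.037)&(XY[...,0]<-.004)&(XY[...,0]>-.06)&(abs(XY[...,1]-.029)<.024)
v,u=np.where(q);print(q.sum(),np.median(z[q]),XY[q].min(0),XY[q].max(0))
dark=((im.max(2)<45)&(abs(XY[...,1]-.029)<.03)&(XY[...,0]<0)&(XY[...,0]>-.07)).astype(np.uint8)
n,l,st,c=cv2.connectedComponentsWithStats(dark);k=1+np.argmax(st[1:,4]);print(st[k],XY[l==k].min(0),XY[l==k].max(0))
cv2.imwrite("pics/t5.png",cv2.resize(im[140:300,230:450,::-1],None,fx=3.6,fy=3.6,interpolation=cv2.INTER_CUBIC))
E
```

```text
[ 0.43553836 -0.17065371  0.16032361] [-0.0315901   1.00504082  1.52856726] 0.2191237554312573 rack [-0.22045259 -0.15304603]
crop origin 217 140
[ 0.43576296 -0.1692682   0.16051406] [ 0.55778437  0.29398465 -0.38067491] 0.2155298460207239 rack [-0.22000639 -0.15171525]
374 0.031811149526801016 [-0.04168841  0.00993842] [-0.00401921  0.05073775]
[315 198  22  24 384] [-0.04317096  0.00730619] [-0.00054653  0.04977114]
```

View pics/t5.png

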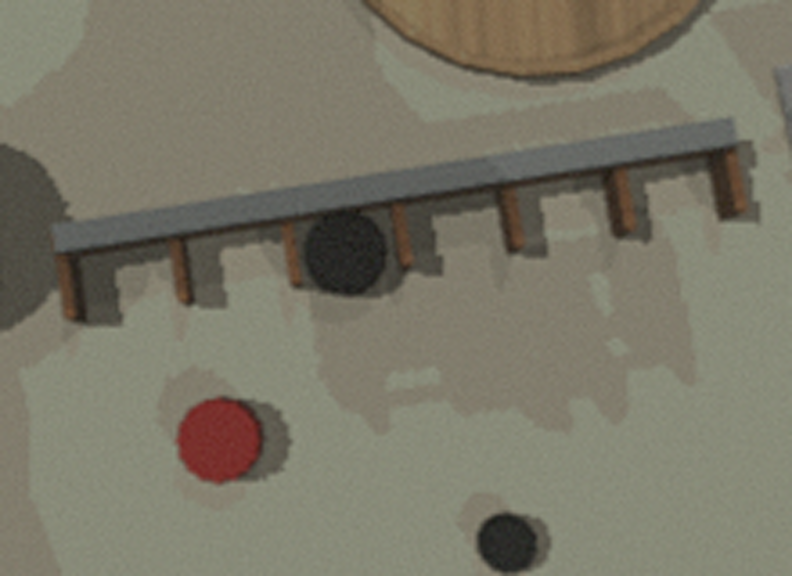

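View pics/s5.png

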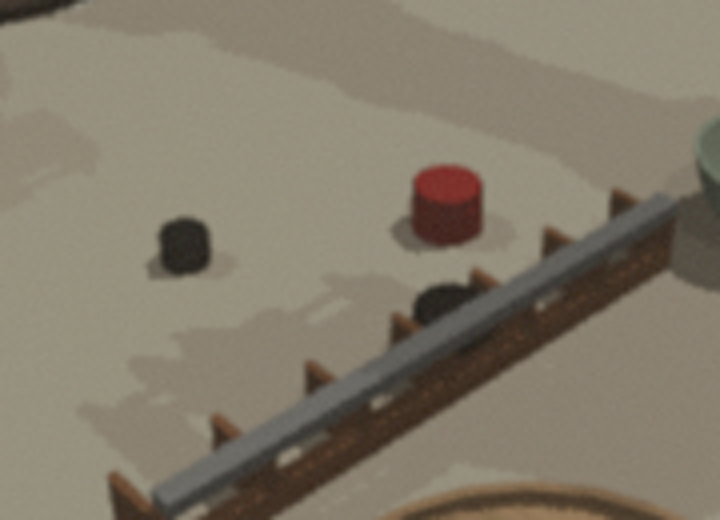

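The box stands upright in the third gap at (345,252) in the top view, with its top at z = 0.032. It spans rack x from -43 to about 0 mm, so it is home against the back board. The red and small black drums have not moved.

```bash
python3 -c "
from cell import arm
print(arm.sign_off())"
```

```text
the job is handed in; nothing more can be done
None
```

The job is done and handed in at about 15 s of the 67 s allowed; the hand-in gives no verdict.

- **Rail:** I ran the shut fingertips along it from the bowl (left) end, over gaps 1 and 2. They stopped over gap 3 with their edge about 13 mm short of the fourth length. The pressing force read 5.5–7 N along the run, with about 10 N for a moment at first contact.
- **Coin box:** I pushed it in two legs with the part-open fingers, into the third gap from the left. The last push read about 5 N as it met the back board, and then I withdrew the arm.
- **Last checks:** The top view shows the box upright, its top at 32 mm. It spans rack x from −43 to about 0 mm, where −44 to 0 is fully home, and it is centred on gap 3 within about 1 mm.
- **Other objects:** The red and small black look-alikes have not moved. The arm never came near the bowl, phone stand, keys or thimble, but I did not re-measure their positions.
- **Disagreement:** The box met the back board about 2 mm further on than I had worked out, which is about the calibration error.

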